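Hang the clean spatulas in the drying cabinet

ROBOT

A 7-joint arm with a two-finger parallel gripper is mounted at the origin on the work surface. World frame = base frame: x ahead of the robot, y to its left, z up, the work surface at z = 0. Lengths are in m, angles in rad, forces in N, time in s.
With the tool pointing down it reaches from about 0.35 to 0.9 m from the base axis. Payload 8.1 kg.
Tool frame: the origin (TCP) lies midway between the tips of the shut fingers; the grasp point (between the pads) lies 19 mm behind it; z points along the fingers, y is the line along which they close (so a half turn about z gives the same grasp; the last joint's range is limited). The gripper opens to 92 mm and grips with 3 to 60 N. Pads are 19 mm wide; open, the fingers measure 130 mm over their backs; the gripper's body (75 mm by 190 mm) begins 47 mm behind the grasp point.
Start: joints at [1.09, 0.434, 0.025, 1.573, -0.012, 1.134, -0.075], TCP at [0.231, -0.581, 0.227] pointing down, gripper open.
Joint ranges: [-2.62, 2.62], [-0.44, 2.09], [-1.27, 1.32], [0.08, 2.57], [-1.32, 4.46], [0.12, 2], [-2.74, 2.74]. Speed limits (rad/s): [2.22, 2.22, 3.01, 3.01, 3.14, 3.14, 3.14].

INTERFACE

Orientations are given as a rotation vector (axis times angle).
In Python, from cell import observe, cams, job gives the robot as it stands. The module is installed in compiled form; this text tells all that it offers.
- The arm moves only by the tool step_arm, never from a script. Its argument "steps" is a list of rows, each a list of 6 numbers: the shift along the world's x, y, z in mm, then the turn, a rotation vector about the world's x, y, z in rad. In form: [[dx, dy, dz, rx, ry, rz], ...]. A call has 1 to 20 rows; each row shifts and turns the commanded pose from where the row before left it; what a row does not reach is not made up. A row lasts 1/12 s, in which the tool goes at most 41.7 mm and 7.16 degrees, less where a joint would pass 70% of its speed; a pose out of reach is approached as far as the arm can. A call with a gripper value outside its range is refused whole. "gripper" is the opening, from 0 (shut) to 1 (fully open), set as the call begins (left out, the last holds). The fingers move at their own pace and stop on an object; "force" is the grip in N (left out, the last holds). Time passes only in rows, so rows that do not move let the fingers close. It gives the time, the measured TCP pose, the force, the opening and the grip force at its end, in the units of the state.
- observe(): the state, without advancing time (a new reading comes with each control period).
- cams.get_image(name): name is "scene" or "side" or "wrist"; returns the picture (420x560x3 uint8, red, green, blue); there is no depth.
- cams.get_calibration(name): a dict with "fov_y" (degrees; the focal length in pixels is half the picture's height over the tangent of half this angle, whatever the lens; pixels are square), "cx", "cy" (the principal point, pixels), "world_to_cam" (4x4, takes a point from world to camera coordinates). Camera axes: x right, y up, looking along -z (the intrinsics and any distortion apply to the point x, -y, -z); pixel columns grow to the right and rows downward; lengths in m; the calibration is good to about 2 mm. A picture is of the moment at which its call begins: read the wrist's pose just before it. get_calibration takes no time and is no camera call; for the wrist camera it gives the pose at the moment of the call.
- job.sign_off(): hands the job in; it is judged then, once.
The state is a dict: "clock": time; "joints": joint angles; "dq": joint speeds; "joint_efforts": joint torques, N m; "position": TCP position; "ee_rot": TCP orientation; "force": force on the tool from outside, world axes, zero at the start; "ft_torque": the same for the moment, N m; "width": opening from 0.0 (shut) to 1.0 (fully open); "gripper_force": force on a finger pad.
Only numpy, scipy, OpenCV 4.12 (cv2) and the standard library are available. Lean on these libraries where they do the work, as an engineer would, in place of code of your own. Each camera call takes 0.05 s, during which the arm holds its last target. There are 200 camera calls.

TASK

Put the clean spatulas away: push the drying cabinet's clear cover back to its end stop, then pull every spatula that stands in the white holder up out of its slot and hang it by its wire loop on a hook inside the cabinet, one spatula to a hook. When all of them hang there, slide the cover fully shut. Leave the holder standing upright and do not disturb the other things on the bench.

Things in the scene. Friction and masses are not known exactly. Their poses are not given: they have to be found in the camera images.
- cabinet: Drying cabinet, fixed. Origin on the bench under the hooks; x from its front (robot's side) to its rear, z up. Clear box open at the top, 6 mm walls, rim 170 above the bench; inside x -104 to 90, y -144 to 144, floor z 6. Housing behind it, x 90 to 290, 170 high. A steel bar (10 dia) at x 45, z 125 along y bears four hooks at y -99, -33, 33, 99, pointing to -x.
- cover (a joint): Clear sliding cover over the box (200 x 300, 6 thick, top face 178 above the bench): 0 m = shut, 0.18 m = at its rear end stop, box open. It slides along the cabinet's x against about 3 N of friction and stays where left.
- cover_grip (a point): Centre of the top of the cover's teal grip, 214 above the bench: an upright block 14 thick (cabinet's x), 70 wide (y), 36 tall above the cover. Axes as the cabinet's. It moves with the cover: cabinet x -95 when shut, +85 when open.
- holder: White slotted holder, loose, 0.9 kg: foot 90 (x) x 200 (y), 8 thick; block 54 x 186, top 55 above the bench. Origin: centre of its underside; z up. Four slots, 14 (x) x 28 (y) and 47 deep, at y -69, -23, +23, +69, stand upright; each holds one spatula or none.
- hook1 (a point): Hook 1: level steel wire 7 mm thick, from the bar (37 mm behind this point) to a turned-up tip 39 mm in front of it (cabinet -x), which rises to 13 mm above the wire's axis. This point lies on the axis at about mid-length, 125 mm above the bench; axes as the cabinet's.
- hook2 (a point): Hook 2: level steel wire 7 mm thick, from the bar (37 mm behind this point) to a turned-up tip 39 mm in front of it (cabinet -x), which rises to 13 mm above the wire's axis. This point lies on the axis at about mid-length, 125 mm above the bench; axes as the cabinet's.
- hook3 (a point): Hook 3: level steel wire 7 mm thick, from the bar (37 mm behind this point) to a turned-up tip 39 mm in front of it (cabinet -x), which rises to 13 mm above the wire's axis. This point lies on the axis at about mid-length, 125 mm above the bench; axes as the cabinet's.
- hook4 (a point): Hook 4: level steel wire 7 mm thick, from the bar (37 mm behind this point) to a turned-up tip 39 mm in front of it (cabinet -x), which rises to 13 mm above the wire's axis. This point lies on the axis at about mid-length, 125 mm above the bench; axes as the cabinet's.
- spatula1: Steel spatula, blue grip tab, 140 long, about 60 g; None if absent. Origin: centre of its foot; z along it up to the tab, loop in its y-z plane. Blade 10 (x) x 24 (y) to z 42, stem 8 x 10 to z 68, then a loop of 6 mm wire, 40 wide outside, opening 28 wide, from z 71 to its peak at z 108; tab 10 x 20, z 112 to 140. In a slot the foot is 8 above the bench.
- loop1 (a point): Centre of the wire loop of spatula 1, 90 mm above its foot along its z; axes as the spatula's. Hung by the loop's peak on a hook, it is about 14 mm below the hook wire's axis.
- spatula2: Steel spatula, red grip tab, 140 long, about 60 g; None if absent. Origin: centre of its foot; z along it up to the tab, loop in its y-z plane. Blade 10 (x) x 24 (y) to z 42, stem 8 x 10 to z 68, then a loop of 6 mm wire, 40 wide outside, opening 28 wide, from z 71 to its peak at z 108; tab 10 x 20, z 112 to 140. In a slot the foot is 8 above the bench.
- loop2 (a point): Centre of the wire loop of spatula 2, 90 mm above its foot along its z; axes as the spatula's. Hung by the loop's peak on a hook, it is about 14 mm below the hook wire's axis.
- spatula3: Steel spatula, green grip tab, 140 long, about 60 g; None if absent. Origin: centre of its foot; z along it up to the tab, loop in its y-z plane. Blade 10 (x) x 24 (y) to z 42, stem 8 x 10 to z 68, then a loop of 6 mm wire, 40 wide outside, opening 28 wide, from z 71 to its peak at z 108; tab 10 x 20, z 112 to 140. In a slot the foot is 8 above the bench.
- loop3 (a point): Centre of the wire loop of spatula 3, 90 mm above its foot along its z; axes as the spatula's. Hung by the loop's peak on a hook, it is about 14 mm below the hook wire's axis.
- spatula4: Steel spatula, yellow grip tab, 140 long, about 60 g; None if absent. Origin: centre of its foot; z along it up to the tab, loop in its y-z plane. Blade 10 (x) x 24 (y) to z 42, stem 8 x 10 to z 68, then a loop of 6 mm wire, 40 wide outside, opening 28 wide, from z 71 to its peak at z 108; tab 10 x 20, z 112 to 140. In a slot the foot is 8 above the bench.
- loop4 (a point): Centre of the wire loop of spatula 4, 90 mm above its foot along its z; axes as the spatula's. Hung by the loop's peak on a hook, it is about 14 mm below the hook wire's axis.
- sample_jar: Bystander: amber jar, 64 dia x 110 tall (mm). Origin: centre of its underside.
- slide_box: Bystander: blue box, 90 x 120 x 45 (mm). Origin: centre of its underside.
- red_box: Bystander: red box, 50 x 80 x 35 (mm). Origin: centre of its underside.
- dish: Bystander: glass dish, 90 dia x 20 (mm). Origin: centre of its underside.
- pen: Bystander: black pen, 140 long, 10 dia (mm). Origin: its centre; lies on the notepad.
- reagent: Bystander: white bottle with a blue cap, 60 dia x 130 (mm). Origin: centre of its underside.
- weight: Bystander: brass cylinder, 36 dia x 40 (mm). Origin: centre of its underside.

How it is judged:
On the way, in this order (a step that is already met when the one before it is completed fails the run):
1. the cover is pushed back to its end stop (within 5 mm) (value of joint cover above 0.175 m), for 0.2 s.
2. every spatula hangs on a hook of its own, let go (x of loop1 in the frame of hook1 between -0.032 and 0.038 m and z of loop1 in the frame of hook1 between -0.023 and -0.004 m and (y of loop1 in the frame of hook1 between -0.013 and 0.013 m or y of loop1 in the frame of hook2 between -0.013 and 0.013 m or y of loop1 in the frame of hook3 between -0.013 and 0.013 m or y of loop1 in the frame of hook4 between -0.013 and 0.013 m) and angle between each of spatula1, spatula2, spatula3, spatula4's own z axis and vertical below 0.35 rad and contact force between each of spatula1, spatula2, spatula3, spatula4 and the fingers below 0.05 N and linear speed of each of spatula1, spatula2, spatula3, spatula4 below 0.05 m/s and x of loop2 in the frame of hook1 between -0.032 and 0.038 m and z of loop2 in the frame of hook1 between -0.023 and -0.004 m and (y of loop2 in the frame of hook1 between -0.013 and 0.013 m or y of loop2 in the frame of hook2 between -0.013 and 0.013 m or y of loop2 in the frame of hook3 between -0.013 and 0.013 m or y of loop2 in the frame of hook4 between -0.013 and 0.013 m) and x of loop3 in the frame of hook1 between -0.032 and 0.038 m and z of loop3 in the frame of hook1 between -0.023 and -0.004 m and (y of loop3 in the frame of hook1 between -0.013 and 0.013 m or y of loop3 in the frame of hook2 between -0.013 and 0.013 m or y of loop3 in the frame of hook3 between -0.013 and 0.013 m or y of loop3 in the frame of hook4 between -0.013 and 0.013 m) and x of loop4 in the frame of hook1 between -0.032 and 0.038 m and z of loop4 in the frame of hook1 between -0.023 and -0.004 m and (y of loop4 in the frame of hook1 between -0.013 and 0.013 m or y of loop4 in the frame of hook2 between -0.013 and 0.013 m or y of loop4 in the frame of hook3 between -0.013 and 0.013 m or y of loop4 in the frame of hook4 between -0.013 and 0.013 m) and distance between loop1 and loop2 above 0.04 m and distance between each of loop1, loop2 and loop3 above 0.04 m and distance between each of loop1, loop2, loop3 and loop4 above 0.04 m and value of joint cover above 0.1 m), for 0.3 s.
3. the cover is slid fully shut (within 5 mm) (value of joint cover below 0.005 m), for 0.2 s.
At the end, for the whole second after the job is handed in: Each spatula hangs by its loop on its own hook: loop centre within 13 mm sideways of the hook, 4 to 23 mm below the wire axis and along the wire, within 0.35 rad of upright, at rest, let go, 40 mm apart; cover shut within 5 mm; holder upright on the bench (x of loop1 in the frame of hook1 between -0.032 and 0.038 m and z of loop1 in the frame of hook1 between -0.023 and -0.004 m and (y of loop1 in the frame of hook1 between -0.013 and 0.013 m or y of loop1 in the frame of hook2 between -0.013 and 0.013 m or y of loop1 in the frame of hook3 between -0.013 and 0.013 m or y of loop1 in the frame of hook4 between -0.013 and 0.013 m) and angle between each of spatula1, spatula2, spatula3, spatula4's own z axis and vertical below 0.35 rad and contact force between each of spatula1, spatula2, spatula3, spatula4 and the fingers below 0.05 N and linear speed of each of spatula1, spatula2, spatula3, spatula4 below 0.05 m/s and x of loop2 in the frame of hook1 between -0.032 and 0.038 m and z of loop2 in the frame of hook1 between -0.023 and -0.004 m and (y of loop2 in the frame of hook1 between -0.013 and 0.013 m or y of loop2 in the frame of hook2 between -0.013 and 0.013 m or y of loop2 in the frame of hook3 between -0.013 and 0.013 m or y of loop2 in the frame of hook4 between -0.013 and 0.013 m) and x of loop3 in the frame of hook1 between -0.032 and 0.038 m and z of loop3 in the frame of hook1 between -0.023 and -0.004 m and (y of loop3 in the frame of hook1 between -0.013 and 0.013 m or y of loop3 in the frame of hook2 between -0.013 and 0.013 m or y of loop3 in the frame of hook3 between -0.013 and 0.013 m or y of loop3 in the frame of hook4 between -0.013 and 0.013 m) and x of loop4 in the frame of hook1 between -0.032 and 0.038 m and z of loop4 in the frame of hook1 between -0.023 and -0.004 m and (y of loop4 in the frame of hook1 between -0.013 and 0.013 m or y of loop4 in the frame of hook2 between -0.013 and 0.013 m or y of loop4 in the frame of hook3 between -0.013 and 0.013 m or y of loop4 in the frame of hook4 between -0.013 and 0.013 m) and distance between loop1 and loop2 above 0.04 m and distance between each of loop1, loop2 and loop3 above 0.04 m and distance between each of loop1, loop2, loop3 and loop4 above 0.04 m and value of joint cover below 0.005 m and angle between holder's own z axis and vertical below 0.1 rad and height (world z) of holder below 0.01 m); the robot touches nothing.
It fails at once if a bystander on the bench is moved more than 40 mm or tipped over (distance of any of sample_jar, slide_box, red_box, dish, pen, reagent, weight from where it was at the start of the episode above 0.04 m or angle between any of sample_jar, slide_box, red_box, dish, reagent, weight's own z axis and vertical above 0.6 rad).
Of spatula1, spatula2, spatula3, spatula4 only 3 to 4 are there at a start; the rules pass over those that are not, and their reading is None.
At some moment in a run one of holder may be knocked a few centimetres aside while the robot is not near it.
It also fails if it takes over 210 s, if anything falls off the work surface, if the arm or the gripper's body presses on something with over 40 N, if the wrist force passes 120 N, or if a joint passes its speed limit or range.

## Working session

There is one attempt and no reset: what is moved stays moved. The work goes in short steps, Python scripts to look and compute and a tool call to move; the robot and the scene stay as the last step left them, time stands still between calls to the robot, and variables do not carry over. Pictures are saved under pics/ and viewed, at most 18 in all, crops included, and the job is handed in when it is done.

Besides the shell and the picture viewer there is one more tool, called after "Emit:" by a JSON object that holds its "fn" and its "kwargs". step_arm: Moves the arm, as the interface text tells. Its arguments: {"type":"object","properties":{"steps":{"type":"array","items":{"type":"array","items":{"type":"number"}}},"gripper":{"type":"number"},"force":{"type":"number"}},"required":["steps"]}

```bash
mkdir -p pics; cat > h.py <<'E'
import numpy as np, cv2
from cell import observe, cams, job
def shot(n,fn=None):
    c=cams.get_calibration(n); im=cams.get_image(n)
    if fn: cv2.imwrite('pics/'+fn+'.png',im[:,:,::-1])
    return im,c
def ray(c,u,v):
    f=210/np.tan(np.radians(c['fov_y'])/2)
    M=np.linalg.inv(np.array(c['world_to_cam']))
    d=M[:3,:3]@np.array([(u-c['cx'])/f,-(v-c['cy'])/f,-1.])
    return M[:3,3],d/np.linalg.norm(d)
def plane(c,u,v,z):
    o,d=ray(c,u,v); return o+d*(z-o[2])/d[2]
def tri(rs):
    A=0;b=0
    for o,d in rs:
        P=np.eye(3)-np.outer(d,d); A=A+P; b=b+P@o
    x=np.linalg.solve(A,b); return x,[np.linalg.norm((np.eye(3)-np.outer(d,d))@(x-o)) for o,d in rs]
def proj(c,p):
    f=210/np.tan(np.radians(c['fov_y'])/2)
    q=np.array(c['world_to_cam'])@np.append(p,1); return c['cx']+f*q[0]/-q[2], c['cy']-f*q[1]/-q[2]
E
python3 - <<'E'
from h import *
print(observe())
ims=[]
for n in ['scene','side','wrist']:
    im,c=shot(n,n+'0'); print(n,{k:(np.round(v,4).tolist()) for k,v in c.items()})
E
```

```text
{'clock': 0.0, 'joints': array([ 1.09038862,  0.43524757,  0.02497534,  1.57409741, -0.01161654,
        1.13401248, -0.07512721]), 'dq': array([-7.27357811e-05, -7.25098038e-04,  4.97457750e-04, -9.49647701e-04,
        9.13938112e-04, -1.35434226e-04, -5.82628973e-04]), 'joint_efforts': array([-4.56086937e-04, -6.67852306e+01,  9.85517576e-01, -3.14450240e+01,
       -6.02394319e-02,  4.28712065e-02,  1.21629478e-04]), 'position': array([ 0.23031045, -0.58045893,  0.22592961]), 'ee_rot': array([-3.08420435e+00, -5.89478924e-01,  6.81114978e-04]), 'force': array([ 0.38973926,  0.26931477, -0.51674999]), 'ft_torque': array([ 0.01751411,  0.00917237, -0.01509504]), 'gripper_force': 0.0, 'width': 0.9992832991999613}
scene {'fov_y': 45.4587, 'cx': 281.8874, 'cy': 208.7002, 'world_to_cam': [[0.8066, 0.5906, -0.0227, -0.4138], [-0.3653, 0.5284, 0.7664, 0.066], [0.4646, -0.6099, 0.642, -1.6512], [0.0, 0.0, 0.0, 1.0]]}
side {'fov_y': 56.6921, 'cx': 282.2572, 'cy': 206.7719, 'world_to_cam': [[-0.3439, 0.939, -0.0007, 0.1764], [-0.8073, -0.2953, 0.511, 0.3542], [0.4796, 0.1763, 0.8596, -1.6891], [0.0, 0.0, 0.0, 1.0]]}
wrist {'fov_y': 67.8024, 'cx': 278.0065, 'cy': 212.5172, 'world_to_cam': [[0.3686, -0.9296, -0.0011, -0.6253], [0.8946, 0.355, -0.2715, 0.0341], [0.2528, 0.0991, 0.9624, -0.39], [0.0, 0.0, 0.0, 1.0]]}
```

View pics/scene0.png

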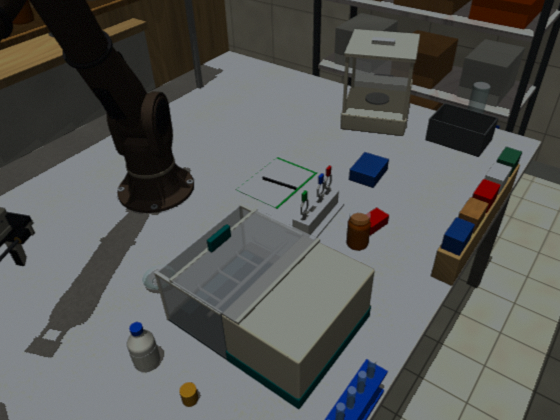

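View pics/side0.png

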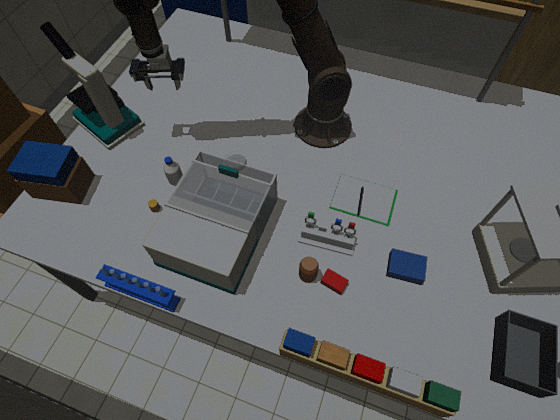

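The scene view shows three spatulas in the holder, tabs near (304,196) green, (321,179) blue and (329,171) red. The cover is shut, with its teal grip at (219,237). In the side view the grip is at (229,170) and the tabs are at (311,215), (337,223) and (351,226).

```bash
python3 - <<'E'
from h import *
S=cv2.imread('pics/scene0.png');D=cv2.imread('pics/side0.png')
a=cv2.resize(S[150:410,140:390],None,fx=1.6,fy=1.6*1.0,interpolation=2) 
a=cv2.resize(S[195:405,150:390],(480,420),interpolation=cv2.INTER_CUBIC)
b=cv2.resize(S[150:240,270:360],(320,320),interpolation=cv2.INTER_CUBIC)
d=cv2.resize(D[195:255,290:370],(320,240),interpolation=cv2.INTER_CUBIC)
e=cv2.resize(D[145:295,140:290],(300,300))
o=np.zeros((600,800,3),np.uint8); o[:420,:480]=a;o[:320,480:]=b;o[320:560,480:]=d
cv2.imwrite('pics/c1.png',o)
cv2.imwrite('pics/c2.png',cv2.resize(D[145:295,140:290],(600,600),interpolation=cv2.INTER_CUBIC))
cal={n:cams.get_calibration(n) for n in('scene','side')}
rng={'teal':((80,100,40),(96,255,255)),'blue':((108,120,60),(125,255,255)),'green':((55,90,40),(78,255,255)),'red':((0,140,60),(6,255,255)),'yellow':((22,120,80),(34,255,255))}
for k,(lo,hi) in rng.items():
  for n,I in(('scene',S),('side',D)):
    h=cv2.cvtColor(I,cv2.COLOR_BGR2HSV); m=cv2.inRange(h,np.array(lo),np.array(hi))
    N,_,st,ce=cv2.connectedComponentsWithStats(m)
    print(k,n,[(st[i].tolist(),ce[i].round(1).tolist()) for i in range(1,N) if st[i,4]>8 and 140<ce[i,0]<400 and 140<ce[i,1]<300])
E
```

```text
teal scene [([207, 224, 23, 18, 114], [217.8, 233.0])]
teal side [([218, 165, 20, 8, 72], [227.7, 168.5]), ([153, 260, 21, 10, 30], [163.3, 264.9]), ([175, 269, 12, 6, 17], [180.3, 271.4]), ([191, 275, 12, 5, 19], [195.8, 277.2]), ([212, 283, 15, 7, 21], [219.4, 286.0])]
blue scene [([350, 153, 39, 24, 538], [369.1, 164.3]), ([319, 173, 5, 5, 18], [321.0, 175.3])]
blue side [([164, 157, 8, 6, 36], [167.5, 159.5]), ([336, 219, 6, 4, 16], [338.3, 220.3])]
green scene [([275, 157, 42, 52, 187], [295.3, 181.0]), ([302, 190, 5, 7, 19], [303.9, 192.8])]
green side [([329, 190, 69, 36, 184], [371.8, 212.0]), ([308, 212, 6, 5, 20], [310.4, 213.8])]
red scene [([327, 166, 4, 4, 9], [328.3, 167.7]), ([369, 208, 20, 20, 222], [376.6, 216.7])]
red side [([350, 223, 5, 3, 9], [352.0, 223.7]), ([321, 269, 27, 23, 265], [333.8, 279.7])]
yellow scene []
yellow side [([153, 201, 4, 6, 12], [154.5, 203.6]), ([148, 202, 5, 5, 10], [150.2, 203.9])]
```

View pics/c1.png

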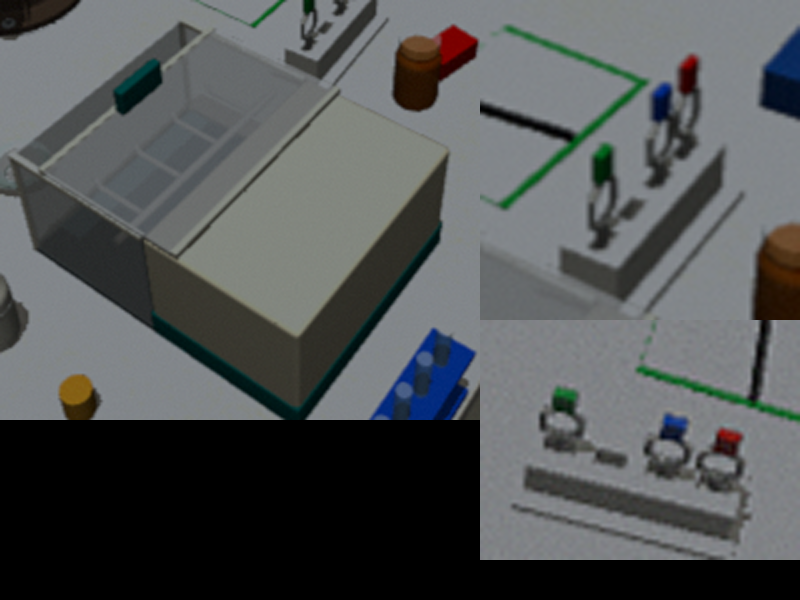

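View pics/c2.png

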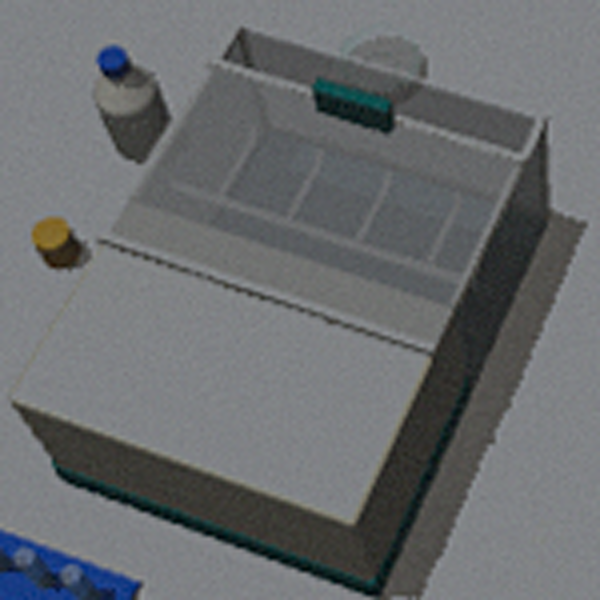

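The crops show slots in the order green, empty, blue, red, with yellow absent. The housing's rear top corners are at scene (374,271) and (299,362), and side (228,276) and (143,245).

```bash
python3 - <<'E'
from h import *
cal={n:cams.get_calibration(n) for n in('scene','side')}
def t(name,s,d):
    x,r=tri([ray(cal['scene'],*s),ray(cal['side'],*d)]); print(name,x.round(4),np.round(r,4)); return x
rp=t('rear+y',(374,271),(228,275.7)); rm=t('rear-y',(299,362.5),(143.5,245))
for z in(.17,):
    for n,a,b in(('scene',(374,271),(299,362.5)),('side',(228,275.7),(143.5,245))): print(n,plane(cal[n],*a,z).round(4),plane(cal[n],*b,z).round(4))
fp=t('front+y',(246,225.5),(0,0)) if 0 else None
c=lambda x,y:(150+x/2,195+y/2); e=lambda x,y:(140+x/4,145+y/4)
t('grip topfront -y',c(115,95),e(315,78)); t('grip topfront +y',c(158,60),e(393,103))
t('boxfront -y rim',c(12,153),e(240,28)); t('boxfront +y rim',c(182,22),e(547,120))
g=lambda x,y:(270+x*90/320,150+y*90/320); k=lambda x,y:(290+(x)/4,195+y/4)
# tab top centres
t('green',g(121,147),k(86,71)); t('blue',g(182,86),k(196,99)); t('red',g(209,58),k(248,114))
t('greenc',(303.9,192.8),(310.4,213.8));t('bluec',(321,175.3),(338.3,220.3));t('redc',(328.3,167.7),(352,223.7))
E
```

```text
rear+y [ 0.8195 -0.0606  0.163 ] [0.0004 0.0004]
rear-y [ 0.8166 -0.3512  0.1624] [0.0015 0.0015]
scene [ 0.8217 -0.0667  0.17  ] [ 0.8178 -0.3551  0.17  ]
side [ 0.8221 -0.0587  0.17  ] [ 0.8205 -0.3468  0.17  ]
grip topfront -y [ 0.4831 -0.2402  0.2098] [0.001 0.001]
grip topfront +y [ 0.4851 -0.1673  0.2109] [0.001 0.001]
boxfront -y rim [ 0.4228 -0.3484  0.167 ] [0.0035 0.0035]
boxfront +y rim [ 0.4232 -0.0532  0.1615] [0. 0.]
green [0.517  0.1055 0.1486] [0.0015 0.0015]
blue [0.5124 0.1988 0.1495] [0.0009 0.0009]
red [0.5111 0.2425 0.1506] [0.0016 0.0016]
greenc [0.5193 0.1028 0.1455] [0.0025 0.0025]
bluec [0.5132 0.1971 0.1467] [0.0012 0.0012]
redc [0.5092 0.2427 0.1451] [0.0012 0.0012]
```

```bash
python3 - <<'E'
from h import *
from scipy.spatial.transform import Rotation as R
o=observe(); T=R.from_rotvec(o['ee_rot']).as_matrix(); print(T.round(3))
c=cams.get_calibration('wrist'); M=np.linalg.inv(np.array(c['world_to_cam']))
print('cam in tool',(T.T@(M[:3,3]-o['position'])).round(3),'view in tool',(T.T@-M[:3,2]).round(3))
print('yaw of tool y deg',np.degrees(np.arctan2(T[1,1],T[0,1])))
E
```

```text
[[ 0.93   0.369 -0.001]
 [ 0.369 -0.93   0.001]
 [-0.    -0.001 -1.   ]]
cam in tool [ 0.073  0.001 -0.158] view in tool [-0.271  0.     0.962]
yaw of tool y deg -68.36007880726022
```

Emit:
{"fn": "step_arm", "kwargs": {"steps": [[0, 0, 20, 0, 0, 0], [0, 0, 20, 0, 0, 0], [16, 29, 0, 0, 0, -0.05], [16, 29, 0, 0, 0, -0.05], [16, 29, 0, 0, 0, -0.05], [16, 29, 0, 0, 0, -0.05], [16, 29, 0, 0, 0, -0.05], [16, 29, 0, 0, 0, -0.05], [16, 29, 0, 0, 0, -0.05], [16, 29, 0, 0, 0, -0.028], [16, 29, 0, 0, 0, 0], [16, 29, 0, 0, 0, 0], [16, 29, 0, 0, 0, 0], [16, 29, 0, 0, 0, 0], [16, 29, 0, 0, 0, 0], [0, 0, 0, 0, 0, 0]], "gripper": 0}}

```text
clock: 1.48
position: [0.4416, -0.1972, 0.2668]
ee_rot: [-3.139, -0.013, -0.002]
force: [-0.2, 0.4, 0.5]
width: 0.003
gripper_force: 0.0
```

Emit:
{"fn": "step_arm", "kwargs": {"steps": [[0, -7, -24, 0, 0, 0], [0, 0, -24, 0, 0, 0], [0, 0, -23, 0, 0, 0], [0, 0, 0, 0, 0, 0], [10, 0, 0, 0, 0, 0], [10, 0, 0, 0, 0, 0], [10, 0, 0, 0, 0, 0], [10, 0, 0, 0, 0, 0], [10, 0, 0, 0, 0, 0], [10, 0, 0, 0, 0, 0], [10, 0, 0, 0, 0, 0], [10, 0, 0, 0, 0, 0], [10, 0, 0, 0, 0, 0], [10, 0, 0, 0, 0, 0], [10, 0, 0, 0, 0, 0], [10, 0, 0, 0, 0, 0], [10, 0, 0, 0, 0, 0], [10, 0, 0, 0, 0, 0], [0, 0, 0, 0, 0, 0]]}}

```text
clock: 3.07
position: [0.581, -0.2102, 0.1955]
ee_rot: [-3.141, -0.001, -0.003]
force: [0.5, 0.1, 0.3]
width: 0.003
gripper_force: 0.0
```

Emit:
{"fn": "step_arm", "kwargs": {"steps": [[5, 0, 0, 0, 0, 0], [4, 0, 0, 0, 0, 0], [3, 0, 0, 0, 0, 0], [3, 0, 0, 0, 0, 0], [2, 0, 0, 0, 0, 0], [0, 0, 0, 0, 0, 0]]}}

```text
clock: 3.57
position: [0.5959, -0.2106, 0.1957]
ee_rot: [-3.141, -0.0, -0.0]
force: [-1.4, 0.2, 0.4]
width: 0.006
gripper_force: 0.3
```

```bash
python3 - <<'E'
from h import *
S,_=shot('scene');D,_=shot('side')
o=np.zeros((420,800,3),np.uint8)
o[:,:400]=cv2.resize(S[180:390,140:340],(400,420),interpolation=2);o[:,400:]=cv2.resize(D[120:330,140:340],(400,420),interpolation=2)
cv2.imwrite('pics/c3.png',o[:,:,::-1]); print(observe()['force'])
E
```

```text
[ 0.06235121  0.84270223 -0.01128258]
```

View pics/c3.png

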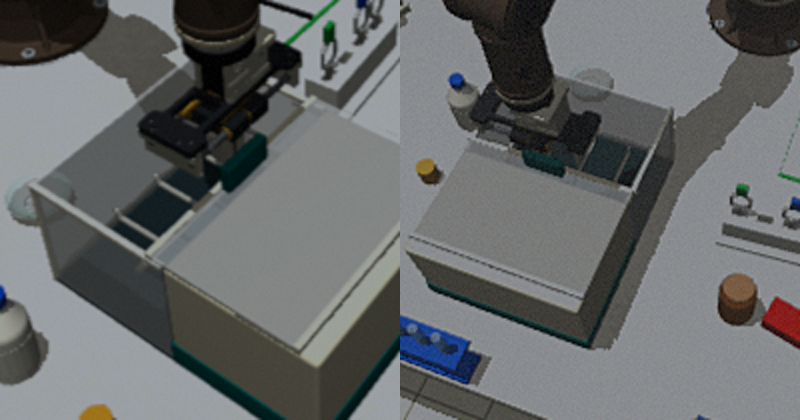

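The cover has moved back nearly all the way, and the fingers sit against the grip at about (240,160) in the left crop. I'll push on to the stop.

Emit:
{"fn": "step_arm", "kwargs": {"steps": [[2, 0, 0, 0, 0, 0], [2, 0, 0, 0, 0, 0], [2, 0, 0, 0, 0, 0], [0, 0, 0, 0, 0, 0], [0, 0, 0, 0, 0, 0]]}}

```text
clock: 4.08
position: [0.5971, -0.2112, 0.1958]
ee_rot: [-3.141, 0.003, 0.013]
force: [-20.8, 3.8, 12.7]
width: 0.005
gripper_force: 10.1
```

Emit:
{"fn": "step_arm", "kwargs": {"steps": [[2, 0, 0, 0, 0, 0], [2, 0, 0, 0, 0, 0], [0, 0, 0, 0, 0, 0], [0, 0, 0, 0, 0, 0]]}}

```text
clock: 4.42
position: [0.5972, -0.2113, 0.1957]
ee_rot: [-3.14, 0.004, 0.025]
force: [-37.2, 5.3, 24.6]
width: 0.001
gripper_force: 18.4
```

Emit:
{"fn": "step_arm", "kwargs": {"steps": [[2, 0, 0, 0, 0, 0], [2, 0, 0, 0, 0, 0], [0, 0, 0, 0, 0, 0], [0, 0, 0, 0, 0, 0]]}}

```text
clock: 4.75
position: [0.5972, -0.2112, 0.1957]
ee_rot: [-3.14, 0.005, 0.036]
force: [-52.8, 8.8, 35.2]
width: 0.011
gripper_force: 26.7
```

Emit:
{"fn": "step_arm", "kwargs": {"steps": [[-15, 0, 0, 0, 0, 0], [-20, 0, 0, 0, 0, 0], [-10, 0, 20, 0, 0, 0], [0, 0, 30, 0, 0, 0], [0, 0, 30, 0, 0, 0], [0, 10, 30, 0, 0, 0], [0, 30, 20, 0, 0, 0], [-5, 35, 0, 0, 0, 0], [-5, 35, 0, 0, 0, 0], [-5, 35, 0, 0, 0, 0], [-5, 35, 0, 0, 0, 0], [-5, 35, 0, 0, 0, 0], [-5, 35, 0, 0, 0, 0], [-5, 35, 0, 0, 0, 0], [-5, 35, 0, 0, 0, 0], [-5, 35, 0, 0, 0, 0], [-5, 35, 0, 0, 0, 0], [0, 0, 0, 0, 0, 0], [0, 0, 0, 0, 0, 0]], "gripper": 0.38, "force": 20}}

```text
clock: 6.33
position: [0.5142, 0.1816, 0.3261]
ee_rot: [-3.14, -0.007, -0.002]
force: [0.8, -1.4, 0.1]
width: 0.384
gripper_force: 0.0
```

```bash
python3 - <<'E'
from h import *
S,_=shot('scene','s4');W,c=shot('wrist','w4')
o=np.zeros((420,800,3),np.uint8)
o[:,:560]=W; o[:240,560:]=cv2.resize(S[200:320,190:310],(240,240))
cv2.imwrite('pics/c4.png',o[:,:,::-1]); s=observe();print(s['position'],s['ee_rot'],s['force'])
E
```

```text
[0.51509225 0.17825598 0.32594064] [ 3.14112963e+00 -1.55758054e-03  1.42484628e-03] [ 0.34842258 -0.787426    0.18943854]
```

View pics/c4.png

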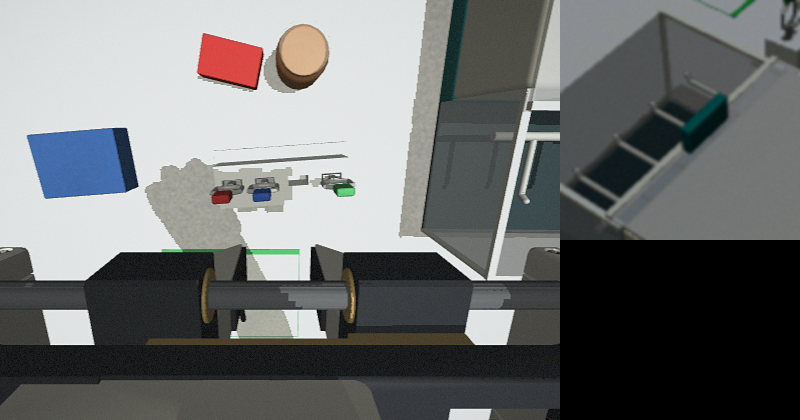

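The wrist view shows the tab tops at red (221,197), blue (261,196) and green (345,190), plus the bar and one hook tip at (525,200). The scene inset shows the cover open. Next I'll take second wrist views for the tabs and the hooks.

Emit:
{"fn": "step_arm", "kwargs": {"steps": [[-10, -20, 0, 0, 0, 0], [-15, -30, 0, 0, 0, 0], [-15, -30, 0, 0, 0, 0], [0, 0, 0, 0, 0, 0], [0, 0, 0, 0, 0, 0], [0, 0, 0, 0, 0, 0]]}}

```text
clock: 6.93
position: [0.4751, 0.0982, 0.3262]
ee_rot: [-3.141, 0.004, -0.002]
force: [0.3, -0.6, -0.6]
width: 0.381
gripper_force: 0.0
```

```bash
python3 - <<'E'
from h import *
W,c=shot('wrist','w5');import pickle;pickle.dump(c,open('c5.pkl','wb'));print(observe()['position'])
E
```

```text
[0.4750693  0.09900659 0.32597871]
```

Emit:
{"fn": "step_arm", "kwargs": {"steps": [[0, -30, 0, 0, 0, 0], [0, -35, 0, 0, 0, 0], [0, -35, 0, 0, 0, 0], [0, -35, 0, 0, 0, 0], [0, -35, 0, 0, 0, 0], [0, -35, 0, 0, 0, 0], [0, -30, 0, 0, 0, 0], [0, 0, 0, 0, 0, 0], [0, 0, 0, 0, 0, 0], [0, 0, 0, 0, 0, 0]]}}

```text
clock: 7.82
position: [0.4751, -0.1348, 0.3255]
ee_rot: [-3.141, -0.001, 0.0]
force: [-1.0, 0.4, -0.3]
width: 0.378
gripper_force: 0.0
```

```bash
python3 - <<'E'
from h import *
W,c=shot('wrist','w6');import pickle;pickle.dump(c,open('c6.pkl','wb'));print(observe()['position'])
E
```

```text
[ 0.47510667 -0.13431951  0.32557271]
```

Emit:
{"fn": "step_arm", "kwargs": {"steps": [[0, -25, 0, 0, 0, 0], [0, -30, 0, 0, 0, 0], [0, -25, 0, 0, 0, 0], [0, 0, 0, 0, 0, 0], [0, 0, 0, 0, 0, 0], [0, 0, 0, 0, 0, 0]]}}

```text
clock: 8.37
position: [0.4751, -0.214, 0.3257]
ee_rot: [-3.141, -0.003, -0.0]
force: [0.7, 1.4, 0.1]
width: 0.382
gripper_force: 0.0
```

```bash
python3 - <<'E'
from h import *
W,c=shot('wrist','w7');import pickle;pickle.dump(c,open('c7.pkl','wb'));print(observe()['position'])
o=np.zeros((600,800,3),np.uint8)
a=cv2.imread('pics/w6.png')[:280];b=cv2.imread('pics/w7.png')[:280]
o=np.vstack([cv2.resize(a,(600,300)),cv2.resize(b,(600,300))]);cv2.imwrite('pics/c7.png',o)
E
```

```text
[ 0.47512092 -0.21383275  0.32574885]
```

View pics/c7.png

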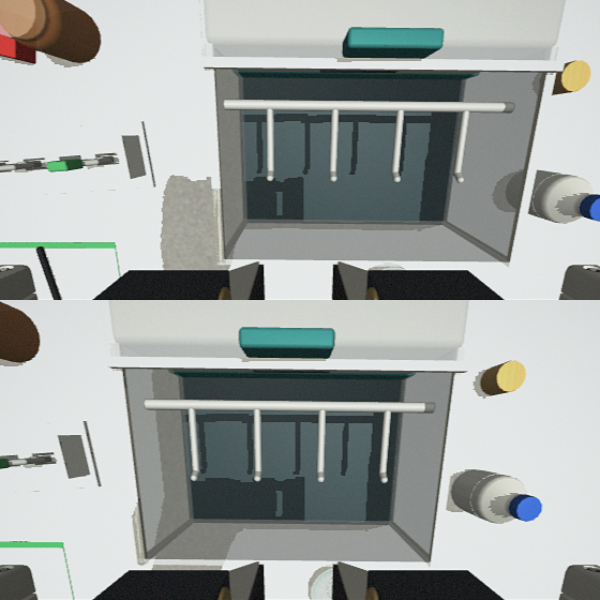

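Both views show four hooks under the bar: tips at (270..460, 178) in the upper crop and (194..384, 178) in the lower, with the grip at the rear. I'll triangulate them, along with the tabs.

```bash
cat > hooks.py <<'E'
from h import *
import pickle
from scipy.ndimage import label
def cols(im,row,lo,hi):
    g=im[row,:,:].min(1).astype(int); l,n=label(g>120)
    return [round(float(np.where(l==i)[0].mean()),1) for i in range(1,n+1) if 3<=(l==i).sum()<=14 and lo<np.where(l==i)[0].mean()<hi]
def tab(im):
    h=cv2.cvtColor(im,cv2.COLOR_BGR2HSV); r={}
    for k,lo,hi in(('red',(0,150,60),(6,255,255)),('blue',(108,150,60),(125,255,255)),('green',(55,100,60),(80,255,255))):
        m=cv2.inRange(h,np.array(lo),np.array(hi)); N,_,st,ce=cv2.connectedComponentsWithStats(m)
        r[k]=[(st[i].tolist(),ce[i].round(1).tolist()) for i in range(1,N) if 60<st[i,4]<700 and st[i,3]<25]
    return r
E
python3 - <<'E'
from hooks import *
for n,lo,hi in(('w6',235,450),('w7',165,380)):
    im=cv2.imread(f'pics/{n}.png')
    for r in(112,125,138,150,160,164,167,170): print(n,r,cols(im,r,lo,hi))
for n in('w4','w5'): print(n,tab(cv2.imread(f'pics/{n}.png')))
E
```

```text
w6 112 [251.5, 312.5, 373.0]
w6 125 [251.5, 311.5, 371.5]
w6 138 [252.0, 311.5, 370.5]
w6 150 [252.0, 310.5, 369.5]
w6 160 [252.0, 311.0, 368.5]
w6 164 [252.0, 311.0, 370.0]
w6 167 [251.5, 311.0, 370.5]
w6 170 [424.5]
w7 112 [179.0, 239.5, 300.5, 360.5]
w7 125 [180.0, 240.0, 300.0, 359.5]
w7 138 [180.5, 240.0, 299.5, 358.5]
w7 150 [181.5, 240.5, 299.5, 358.0]
w7 160 [182.0, 240.5, 298.5, 357.0]
w7 164 [180.5, 240.0, 299.5, 358.0]
w7 167 [180.0, 239.5, 299.5, 358.5]
w7 170 []
w4 {'red': [([212, 191, 19, 13, 186], [220.9, 197.3])], 'blue': [([253, 188, 17, 14, 196], [261.1, 194.8])], 'green': [([334, 184, 20, 13, 212], [343.8, 189.8]), ([162, 249, 58, 4, 153], [185.3, 250.5]), ([246, 249, 53, 5, 236], [271.1, 251.2])]}
w5 {'red': [([134, 157, 26, 12, 216], [146.1, 162.4])], 'blue': [([176, 155, 23, 11, 209], [187.0, 159.8])], 'green': [([262, 149, 19, 12, 178], [271.5, 154.5])]}
```

```bash
cat >> hooks.py <<'E'
def shifted(c,p0,p1):
    c=dict(c); M=np.linalg.inv(np.array(c['world_to_cam'])); M[:3,3]+=np.array(p1)-np.array(p0); c['world_to_cam']=np.linalg.inv(M); return c
E
python3 - <<'E'
from hooks import *
c5,c6,c7=[pickle.load(open(f'c{i}.pkl','rb')) for i in(5,6,7)]
for r,A,B in((112,(251.5,312.5,373),(179,239.5,300.5)),(138,(252,311.5,370.5),(180.5,240,299.5)),(160,(252,311,368.5),(182,240.5,298.5))):
    for a,b in zip(A,B): 
        x,e=tri([ray(c6,a,r),ray(c7,b,r)]); print(r,x.round(4),np.round(e[0],4), plane(c6,a,r,.125).round(4),plane(c7,b,r,.125).round(4))
print('4th',plane(c7,358.5,138,.125).round(4))
c4=shifted(c5,[.47507,.09901,.32598],[.51509,.17826,.32594])
for k,a,b in(('red',(221,199.3),(146.5,164.3)),('blue',(261.3,197.3),(187,161.3)),('green',(344,192.3),(271.5,156.3))):
    x,e=tri([ray(c4,*a),ray(c5,*b)]); print(k,x.round(4),np.round(e[0],4),plane(c4,*a,.148).round(4),plane(c5,*b,.148).round(4))
E
```

```text
112 [ 0.5613 -0.1068  0.1258] 0.0001 [ 0.5614 -0.1067  0.125 ] [ 0.5613 -0.1065  0.125 ]
112 [ 0.5613 -0.173   0.128 ] 0.0 [ 0.5615 -0.1734  0.125 ] [ 0.5614 -0.1727  0.125 ]
112 [ 0.5615 -0.2393  0.1254] 0.0 [ 0.5615 -0.2394  0.125 ] [ 0.5615 -0.2394  0.125 ]
138 [ 0.5338 -0.1069  0.1285] 0.0001 [ 0.5338 -0.1066  0.125 ] [ 0.5336 -0.1059  0.125 ]
138 [ 0.5339 -0.1728  0.1282] 0.0 [ 0.5338 -0.1731  0.125 ] [ 0.5337 -0.1724  0.125 ]
138 [ 0.5339 -0.2388  0.1255] 0.0 [ 0.5339 -0.239   0.125 ] [ 0.5339 -0.2388  0.125 ]
160 [ 0.5096 -0.1063  0.1275] 0.0001 [ 0.5094 -0.1061  0.125 ] [ 0.5092 -0.1056  0.125 ]
160 [ 0.5099 -0.1727  0.1298] 0.0001 [ 0.5095 -0.1732  0.125 ] [ 0.5093 -0.1722  0.125 ]
160 [ 0.5097 -0.2381  0.1271] 0.0 [ 0.5095 -0.2387  0.125 ] [ 0.5095 -0.2382  0.125 ]
4th [ 0.534  -0.3047  0.125 ]
red [0.5072 0.2409 0.1405] 0.0003 [0.5092 0.2394 0.148 ] [0.5079 0.2379 0.148 ]
blue [0.5107 0.195  0.1454] 0.0 [0.5113 0.1948 0.148 ] [0.5109 0.1943 0.148 ]
green [0.5161 0.1038 0.1467] 0.0003 [0.5167 0.104  0.148 ] [0.5159 0.104  0.148 ]
```

Emit:
{"fn": "step_arm", "kwargs": {"steps": [[3, 20, 0, 0, 0, 0.01], [3, 30, 0, 0, 0, 0.01], [4, 33, 0, 0, 0, 0.01], [4, 33, 0, 0, 0, 0.01], [4, 33, 0, 0, 0, 0.01], [4, 33, 0, 0, 0, 0.01], [4, 33, 0, 0, 0, 0], [4, 33, 0, 0, 0, 0], [4, 30, 0, 0, 0, 0], [4, 25, 0, 0, 0, 0], [3, 15, 0, 0, 0, 0], [0, 0, 0, 0, 0, 0], [0, 0, 0, 0, 0, 0], [0, 0, 0, 0, 0, 0]], "gripper": 0.33}}

```text
clock: 9.58
position: [0.5151, 0.1021, 0.3258]
ee_rot: [3.14, 0.095, -0.0]
force: [-0.4, -0.1, -0.2]
width: 0.327
gripper_force: 0.0
```

```bash
cat > look.py <<'E'
from hooks import *
import sys
im,c=shot('wrist',sys.argv[1]); t=tab(cv2.imread(f'pics/{sys.argv[1]}.png')); s=observe()
for k,v in t.items():
    for st,ce in v:
        p=plane(c,st[0]+st[2]/2-.5,st[1]+st[3]-4.7,.148); print(k,st,'->',p.round(4),'from tcp mm',((p-s['position'])*1000).round(0))
print(s['position'].round(4),s['ee_rot'].round(3),s['width'],s['force'].round(1))
E
python3 look.py w8
```

```text
red [141, 184, 24, 12, 180] -> [0.5096 0.2382 0.148 ] from tcp mm [  -6.  137. -178.]
blue [182, 184, 22, 12, 198] -> [0.5123 0.1945 0.148 ] from tcp mm [  -3.   93. -178.]
green [267, 184, 17, 12, 198] -> [0.5177 0.1043 0.148 ] from tcp mm [   2.    3. -178.]
[0.5153 0.1015 0.3258] [3.14  0.093 0.   ] 0.3288994027746081 [ 0.  -0.3  0.3]
```

Emit:
{"fn": "step_arm", "kwargs": {"steps": [[2, 2.5, -20, 0, 0, 0], [0, 0, -30, 0, 0, 0], [0, 0, -30, 0, 0, 0], [0, 0, -30, 0, 0, 0], [0, 0, -25, 0, 0, 0], [0, 0, -20, 0, 0, 0], [0, 0, -15, 0, 0, 0], [0, 0, -15, 0, 0, 0], [0, 0, -11, 0, 0, 0], [0, 0, -10, 0, 0, 0], [0, 0, 0, 0, 0, 0], [0, 0, 0, 0, 0, 0]]}}

```text
clock: 10.63
position: [0.5175, 0.1042, 0.1197]
ee_rot: [3.14, 0.093, -0.001]
force: [0.2, 0.1, -0.5]
width: 0.33
gripper_force: 0.0
```

Emit:
{"fn": "step_arm", "kwargs": {"steps": [[0, 0, 0, 0, 0, 0], [0, 0, 0, 0, 0, 0], [0, 0, 0, 0, 0, 0], [0, 0, 0, 0, 0, 0], [0, 0, 0, 0, 0, 0], [0, 0, 0, 0, 0, 0]], "gripper": 0, "force": 25}}

```text
clock: 11.13
position: [0.5182, 0.1048, 0.1205]
ee_rot: [-3.14, -0.094, -0.003]
force: [0.7, 0.4, 5.8]
width: 0.212
gripper_force: 25.0
```

Emit:
{"fn": "step_arm", "kwargs": {"steps": [[0, 0, 10, 0, 0, 0], [0, 0, 15, 0, 0, 0], [0, 0, 20, 0, 0, 0], [0, 0, 25, 0, 0, 0], [0, 0, 25, 0, 0, 0], [0, 0, 25, 0, 0, 0], [0, 0, 25, 0, 0, 0], [0, 0, 25, 0, 0, 0], [0, 0, 20, 0, 0, 0], [0, 0, 10, 0, 0, 0], [0, 0, 0, 0, 0, 0]]}}

```text
clock: 12.05
position: [0.5183, 0.1049, 0.3222]
ee_rot: [-3.139, -0.094, -0.006]
force: [-0.4, 0.3, -0.7]
width: 0.214
gripper_force: 25.0
```

Emit:
{"fn": "step_arm", "kwargs": {"steps": [[-4, -15, 0, 0, 0, -0.01], [-4, -20, 0, 0, 0, -0.01], [-4, -25, 0, 0, 0, -0.01], [-4, -25, 0, 0, 0, -0.01], [-4, -25, 0, 0, 0, -0.01], [-4, -25, 0, 0, 0, -0.01], [-4, -25, 0, 0, 0, 0], [-4, -25, 0, 0, 0, 0], [-4, -16, 0, 0, 0, 0], [-4, -10, 0, 0, 0, 0], [0, 0, 0, 0, 0, 0], [0, 0, 0, 0, 0, 0], [0, 0, 0, 0, 0, 0]]}}

```text
clock: 13.13
position: [0.4775, -0.1051, 0.3193]
ee_rot: [-3.141, -0.002, 0.001]
force: [0.2, 0.0, -0.4]
width: 0.213
gripper_force: 25.0
```

```bash
python3 look.py w9; python3 - <<'E'
from h import *
S,c=shot('scene');s=observe();p=s['position']
print([np.round(proj(c,p+np.array([0,0,z])),0) for z in(-.1125,0)])
u,v=map(int,proj(c,p))
o=np.zeros((420,800,3),np.uint8);o[:,:560]=cv2.imread('pics/w9.png')
x0=max(0,u-60);o[:,560:]=cv2.resize(S[v-60:v+150,x0:x0+120],(240,420))[:,:,::-1];cv2.imwrite('pics/c9.png',o)
E
```

```text
blue [0, 156, 19, 11, 145] -> [0.5122 0.1758 0.148 ] from tcp mm [  35.  281. -171.]
green [0, 229, 124, 5, 616] -> [0.4382 0.1347 0.148 ] from tcp mm [ -39.  240. -171.]
[ 0.4777 -0.1049  0.3194] [-3.141e+00 -3.000e-03  1.000e-03] 0.21422891226966054 [-0.4  0.5 -0.1]
[array([243., 211.]), array([240., 174.])]
```

View pics/c9.png

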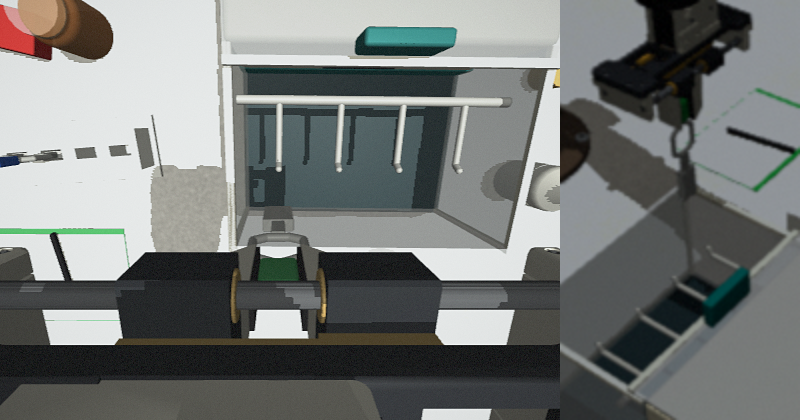

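The green spatula is held upright, with its loop at (281,240) in line with the hook at column 279. I'll lower it and thread the loop on.

Emit:
{"fn": "step_arm", "kwargs": {"steps": [[0, -1.5, -15, 0, 0, 0], [0, 0, -20, 0, 0, 0], [0, 0, -25, 0, 0, 0], [0, 0, -25, 0, 0, 0], [0, 0, -25, 0, 0, 0], [0, 0, -25, 0, 0, 0], [0, 0, -20, 0, 0, 0], [0, 0, -12, 0, 0, 0], [0, 0, 0, 0, 0, 0], [0, 0, 0, 0, 0, 0], [0, 0, 0, 0, 0, 0]]}}

```text
clock: 14.15
position: [0.4783, -0.1075, 0.1536]
ee_rot: [3.142, 0.001, 0.002]
force: [0.4, -0.2, -0.2]
width: 0.217
gripper_force: 25.0
```

```bash
python3 - <<'E'
from h import *
S,c=shot('scene');W,_=shot('wrist');s=observe();p=s['position'];print(p,s['force'])
u,v=map(int,proj(c,p+np.array([0,0,-.02])))
o=np.zeros((420,800,3),np.uint8);o[:400,:400]=cv2.resize(S[v-40:v+60,u-50:u+50],(400,400),interpolation=2)
o[:400,400:]=cv2.resize(W[90:290,180:380],(400,400));cv2.imwrite('pics/c10.png',o[:,:,::-1])
E
```

```text
[ 0.47841941 -0.10779276  0.1538615 ] [0.30799782 0.10943956 0.1503314 ]
```

View pics/c10.png

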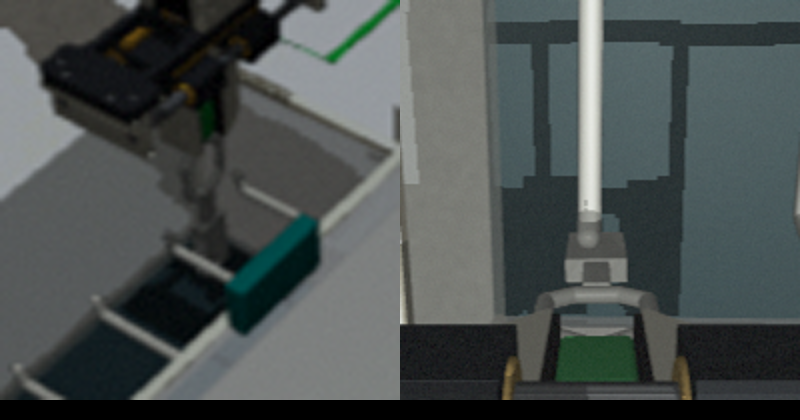

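The wrist crop shows the hook tip at (589,240) just ahead of the loop, whose centre is at column 597. The hook is almost centred, so I'll shift slightly to +y and thread.

Emit:
{"fn": "step_arm", "kwargs": {"steps": [[0, 1.5, -1, 0, 0, 0], [6, 0, 0, 0, 0, 0], [8, 0, 0, 0, 0, 0], [8, 0, 0, 0, 0, 0], [8, 0, 0, 0, 0, 0], [8, 0, 0, 0, 0, 0], [8, 0, 0, 0, 0, 0], [8, 0, 0, 0, 0, 0], [6, 0, 0, 0, 0, 0], [0, 0, 0, 0, 0, 0], [0, 0, 0, 0, 0, 0]]}}

```text
clock: 15.17
position: [0.5376, -0.1064, 0.1515]
ee_rot: [3.142, -0.0, -0.001]
force: [-0.2, 0.4, -1.9]
width: 0.219
gripper_force: 25.0
```

Emit:
{"fn": "step_arm", "kwargs": {"steps": [[0, 0, -4, 0, 0, 0], [0, 0, -4, 0, 0, 0], [0, 0, -4, 0, 0, 0], [0, 0, -2, 0, 0, 0], [0, 0, 0, 0, 0, 0], [0, 0, 0, 0, 0, 0]]}}

```text
clock: 15.67
position: [0.5373, -0.1065, 0.1376]
ee_rot: [3.142, -0.0, -0.001]
force: [0.1, 1.1, -0.5]
width: 0.22
gripper_force: 25.0
```

Emit:
{"fn": "step_arm", "kwargs": {"steps": [[0, 0, -1.5, 0, 0, 0], [0, 0, -1.5, 0, 0, 0], [0, 0, 0, 0, 0, 0], [0, 0, 0, 0, 0, 0]]}}

```text
clock: 16.0
position: [0.5375, -0.1064, 0.1347]
ee_rot: [3.142, -0.0, -0.0]
force: [0.5, 0.2, -1.0]
width: 0.213
gripper_force: 25.0
```

```bash
python3 - <<'E'
from h import *
S,c=shot('scene');W,_=shot('wrist');s=observe();p=s['position'];print(p,s['force'])
u,v=map(int,proj(c,p+np.array([0,0,-.02])))
o=np.zeros((420,800,3),np.uint8);o[:400,:400]=cv2.resize(S[v-40:v+60,u-50:u+50],(400,400),interpolation=2)
o[:400,400:]=cv2.resize(W[90:290,180:380],(400,400));cv2.imwrite('pics/c11.png',o[:,:,::-1])
E
```

```text
[ 0.53756788 -0.10643445  0.13480741] [ 0.51767299 -0.47212797 -0.56546175]
```

View pics/c11.png

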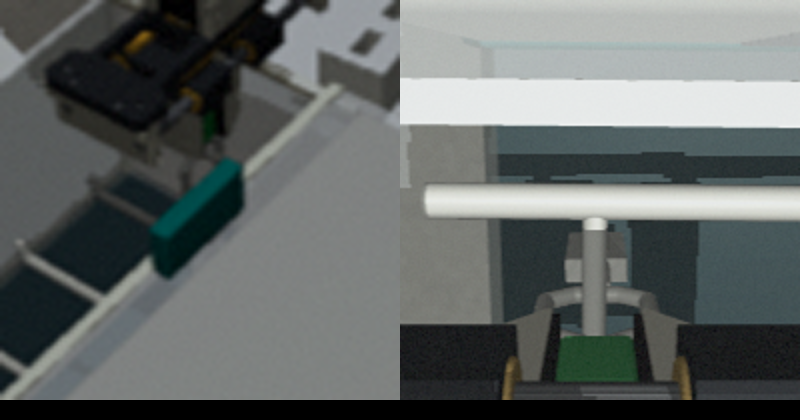

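The wire runs from the bar at (595,220) through the loop and under the tab. It is threaded, so I'll release and lift clear.

Emit:
{"fn": "step_arm", "kwargs": {"steps": [[0, 0, -1, 0, 0, 0], [0, 0, 0, 0, 0, 0], [0, 0, 0, 0, 0, 0]]}}

```text
clock: 16.35
position: [0.5377, -0.1064, 0.1338]
ee_rot: [3.142, -0.0, 0.001]
force: [0.2, 1.0, -0.6]
width: 0.216
gripper_force: 25.0
```

Emit:
{"fn": "step_arm", "kwargs": {"steps": [[0, 0, 0, 0, 0, 0], [0, 0, 0, 0, 0, 0], [0, 0, 0, 0, 0, 0], [0, 0, 0, 0, 0, 0], [0, 0, 5, 0, 0, 0], [0, 0, 8, 0, 0, 0], [0, 0, 15, 0, 0, 0], [0, 0, 25, 0, 0, 0], [0, 0, 30, 0, 0, 0], [0, 0, 35, 0, 0, 0], [0, 0, 35, 0, 0, 0], [0, 0, 30, 0, 0, 0], [0, 0, 8, 0, 0, 0], [0, 0, 0, 0, 0, 0]], "gripper": 0.33}}

```text
clock: 17.52
position: [0.5388, -0.1065, 0.3283]
ee_rot: [3.141, -0.001, 0.009]
force: [0.2, 0.4, -1.1]
width: 0.329
gripper_force: 0.0
```

Emit:
{"fn": "step_arm", "kwargs": {"steps": [[-3, 20, 0, 0, 0, 0.01], [-3, 30, 0, 0, 0, 0.01], [-3, 35, 0, 0, 0, 0.01], [-3, 35, 0, 0, 0, 0.01], [-3, 35, 0, 0, 0, 0.01], [-3, 35, 0, 0, 0, 0.01], [-3, 35, 0, 0, 0, 0], [-3, 33, 0, 0, 0, 0], [-2, 25, 0, 0, 0, 0], [0, 15, 0, 0, 0, 0], [0, 3, 0, 0, 0, 0], [0, 0, 0, 0, 0, 0], [0, 0, 0, 0, 0, 0], [0, 0, 0, 0, 0, 0]]}}

```text
clock: 18.68
position: [0.5118, 0.1927, 0.3242]
ee_rot: [3.139, 0.09, -0.001]
force: [0.2, 0.8, 0.5]
width: 0.328
gripper_force: 0.0
```

```bash
python3 look.py w12
```

```text
red [223, 186, 20, 12, 183] -> [0.5097 0.2411 0.148 ] from tcp mm [  -2.   48. -176.]
blue [265, 186, 17, 12, 197] -> [0.5122 0.1969 0.148 ] from tcp mm [   0.    4. -176.]
green [539, 181, 21, 13, 132] -> [ 0.5338 -0.1031  0.148 ] from tcp mm [  22. -296. -176.]
green [164, 242, 73, 11, 351] -> [0.443  0.2772 0.148 ] from tcp mm [ -69.   84. -176.]
green [250, 246, 53, 8, 261] -> [0.4468 0.19   0.148 ] from tcp mm [ -65.   -3. -176.]
[0.5118 0.1928 0.3245] [ 3.139  0.09  -0.   ] 0.32944450221974975 [ 0.1 -0.1  0.1]
```

Green is hanging on its hook. Blue is next.

Emit:
{"fn": "step_arm", "kwargs": {"steps": [[0, 3, -20, 0, 0, 0], [0, 0, -30, 0, 0, 0], [0, 0, -30, 0, 0, 0], [0, 0, -30, 0, 0, 0], [0, 0, -25, 0, 0, 0], [0, 0, -20, 0, 0, 0], [0, 0, -15, 0, 0, 0], [0, 0, -15, 0, 0, 0], [0, 0, -10, 0, 0, 0], [0, 0, -9, 0, 0, 0], [0, 0, 0, 0, 0, 0], [0, 0, 0, 0, 0, 0]]}}

```text
clock: 19.73
position: [0.5117, 0.1972, 0.1209]
ee_rot: [3.14, 0.093, -0.0]
force: [-0.3, 0.2, 0.2]
width: 0.327
gripper_force: 0.0
```

Emit:
{"fn": "step_arm", "kwargs": {"steps": [[0, 0, 0, 0, 0, 0], [0, 0, 0, 0, 0, 0], [0, 0, 0, 0, 0, 0], [0, 0, 0, 0, 0, 0], [0, 0, 0, 0, 0, 0], [0, 0, 0, 0, 0, 0]], "gripper": 0, "force": 25}}

```text
clock: 20.23
position: [0.5121, 0.1979, 0.1216]
ee_rot: [-3.14, -0.094, -0.002]
force: [-0.2, -0.5, 6.3]
width: 0.22
gripper_force: 25.0
```

Emit:
{"fn": "step_arm", "kwargs": {"steps": [[0, 0, 10, 0, 0, 0], [0, 0, 15, 0, 0, 0], [0, 0, 20, 0, 0, 0], [0, 0, 25, 0, 0, 0], [0, 0, 25, 0, 0, 0], [0, 0, 25, 0, 0, 0], [0, 0, 25, 0, 0, 0], [0, 0, 25, 0, 0, 0], [0, 0, 20, 0, 0, 0], [0, 0, 10, 0, 0, 0], [0, 0, 0, 0, 0, 0]]}}

```text
clock: 21.15
position: [0.5122, 0.1981, 0.3233]
ee_rot: [-3.139, -0.094, -0.006]
force: [0.3, -0.2, -1.0]
width: 0.218
gripper_force: 25.0
```

Emit:
{"fn": "step_arm", "kwargs": {"steps": [[-2, -15, 0, 0, 0, -0.01], [-3, -25, 0, 0, 0, -0.01], [-3, -30, 0, 0, 0, -0.01], [-3, -30, 0, 0, 0, -0.01], [-3, -30, 0, 0, 0, -0.01], [-3, -30, 0, 0, 0, -0.01], [-3, -30, 0, 0, 0, 0], [-3, -30, 0, 0, 0, 0], [-3, -30, 0, 0, 0, 0], [-3, -30, 0, 0, 0, 0], [-3, -30, 0, 0, 0, 0], [-2, -30, 0, 0, 0, 0], [0, -20, 0, 0, 0, 0], [0, -10, 0, 0, 0, 0], [0, 0, 0, 0, 0, 0], [0, 0, 0, 0, 0, 0], [0, 0, 0, 0, 0, 0]]}}

```text
clock: 22.57
position: [0.4775, -0.1706, 0.3202]
ee_rot: [-3.141, -0.003, 0.001]
force: [1.0, -0.1, -1.1]
width: 0.214
gripper_force: 25.0
```

Emit:
{"fn": "step_arm", "kwargs": {"steps": [[0, -2, -15, 0, 0, 0], [0, 0, -20, 0, 0, 0], [0, 0, -25, 0, 0, 0], [0, 0, -25, 0, 0, 0], [0, 0, -25, 0, 0, 0], [0, 0, -25, 0, 0, 0], [0, 0, -20, 0, 0, 0], [0, 0, -12, 0, 0, 0], [0, 0, 0, 0, 0, 0], [0, 0, 0, 0, 0, 0], [0, 0, 0, 0, 0, 0]]}}

```text
clock: 23.48
position: [0.4783, -0.1736, 0.1547]
ee_rot: [3.142, 0.002, 0.002]
force: [-0.1, 0.7, -0.3]
width: 0.214
gripper_force: 25.0
```

```bash
python3 - <<'E'
from hooks import *
W,c=shot('wrist','w13');s=observe();print(s['position'])
im=cv2.imread('pics/w13.png'); print([ (r,cols(im,r,220,340)) for r in (150,170,185,200,225,235,240)])
cv2.imwrite('pics/c13.png',cv2.resize(im[90:290,130:430],(600,400)))
E
```

```text
[ 0.47845333 -0.17396011  0.15487704]
[(150, [275.0]), (170, [274.5]), (185, [274.5]), (200, []), (225, [266.5, 289.0]), (235, []), (240, [282.0])]
```

View pics/c13.png

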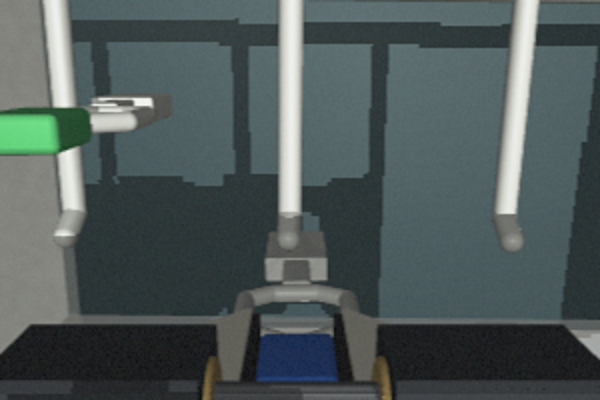

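The green spatula hangs on the left hook. The blue loop at (297,295) is lined up with the hook tip at (290,238), so I'll thread it with a +1.5 mm y shift.

Emit:
{"fn": "step_arm", "kwargs": {"steps": [[0, 1.5, -1.5, 0, 0, 0], [6, 0, 0, 0, 0, 0], [8, 0, 0, 0, 0, 0], [8, 0, 0, 0, 0, 0], [8, 0, 0, 0, 0, 0], [8, 0, 0, 0, 0, 0], [8, 0, 0, 0, 0, 0], [8, 0, 0, 0, 0, 0], [6, 0, 0, 0, 0, 0], [0, 0, 0, 0, 0, 0], [0, 0, 0, 0, 0, 0]]}}

```text
clock: 24.45
position: [0.5376, -0.1729, 0.152]
ee_rot: [-3.142, 0.0, 0.001]
force: [0.4, 0.4, -0.3]
width: 0.218
gripper_force: 25.0
```

Emit:
{"fn": "step_arm", "kwargs": {"steps": [[0, 0, -4, 0, 0, 0], [0, 0, -4, 0, 0, 0], [0, 0, -4, 0, 0, 0], [0, 0, -4, 0, 0, 0], [0, 0, -1.5, 0, 0, 0], [0, 0, 0, 0, 0, 0], [0, 0, 0, 0, 0, 0]]}}

```text
clock: 25.03
position: [0.5373, -0.1725, 0.1346]
ee_rot: [-3.141, 0.0, 0.001]
force: [-0.4, 2.5, 0.9]
width: 0.215
gripper_force: 25.0
```

Release, lift, and go to red.

Emit:
{"fn": "step_arm", "kwargs": {"steps": [[0, 0, 0, 0, 0, 0], [0, 0, 0, 0, 0, 0], [0, 0, 0, 0, 0, 0], [0, 0, 0, 0, 0, 0], [0, 0, 5, 0, 0, 0], [0, 0, 8, 0, 0, 0], [0, 0, 15, 0, 0, 0], [0, 0, 25, 0, 0, 0], [0, 0, 30, 0, 0, 0], [0, 0, 35, 0, 0, 0], [0, 0, 35, 0, 0, 0], [0, 0, 30, 0, 0, 0], [0, 0, 8, 0, 0, 0], [0, 0, 0, 0, 0, 0]], "gripper": 0.33}}

```text
clock: 26.2
position: [0.5388, -0.1732, 0.3294]
ee_rot: [3.14, -0.001, 0.009]
force: [0.4, -0.3, 0.7]
width: 0.332
gripper_force: 0.0
```

Emit:
{"fn": "step_arm", "kwargs": {"steps": [[-2, 25, 0, 0, 0, 0.01], [-2, 30, 0, 0, 0, 0.01], [-2, 35, 0, 0, 0, 0.01], [-2, 35, 0, 0, 0, 0.01], [-2, 35, 0, 0, 0, 0.01], [-2, 35, 0, 0, 0, 0.01], [-2, 35, 0, 0, 0, 0], [-2, 35, 0, 0, 0, 0], [-2, 35, 0, 0, 0, 0], [-2, 35, 0, 0, 0, 0], [-2, 30, 0, 0, 0, 0], [-2, 25, 0, 0, 0, 0], [-2, 15, 0, 0, 0, 0], [-2, 7, 0, 0, 0, 0], [0, 0, 0, 0, 0, 0], [0, 0, 0, 0, 0, 0], [0, 0, 0, 0, 0, 0]]}}

```text
clock: 27.62
position: [0.5099, 0.2372, 0.3253]
ee_rot: [3.139, 0.091, -0.001]
force: [0.7, 0.2, 0.2]
width: 0.33
gripper_force: 0.0
```

```bash
python3 look.py w14
```

```text
red [244, 146, 19, 10, 164] -> [0.5542 0.2649 0.148 ] from tcp mm [  44.   28. -178.]
green [192, 242, 48, 10, 230] -> [0.443  0.3041 0.148 ] from tcp mm [ -67.   67. -178.]
green [246, 245, 61, 8, 288] -> [0.4457 0.2345 0.148 ] from tcp mm [ -64.   -3. -178.]
[0.51   0.2372 0.3255] [ 3.139  0.09  -0.   ] 0.330391261045151 [0.4 0.4 0.3]
```

Red has shifted by about (44, 27) mm, so the holder was knocked. I'll look at its new yaw.

```bash
python3 - <<'E'
import cv2
im=cv2.imread('pics/w14.png')
cv2.imwrite('pics/c14.png',cv2.resize(im[80:230,200:400],(800,600),interpolation=2))
E
```

```text
(no output)
```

View pics/c14.png

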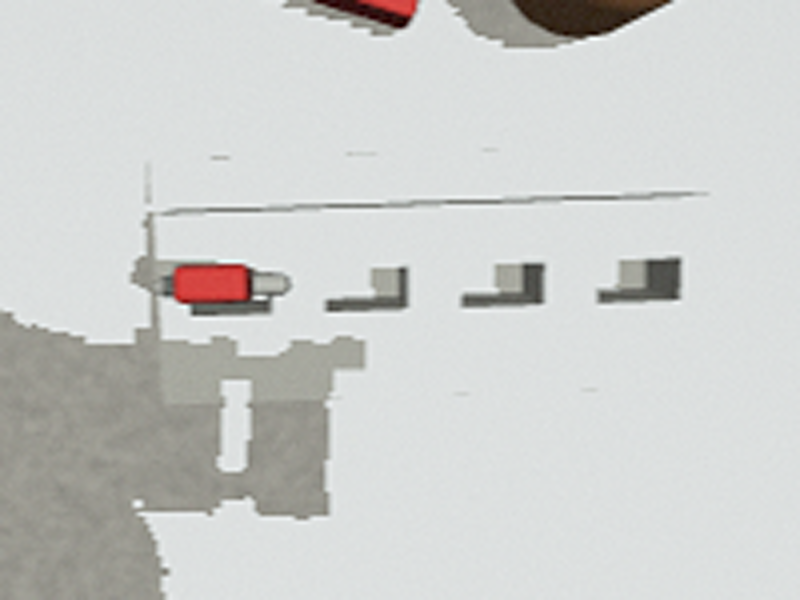

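The holder's front edge runs from (150,213) to (700,193), so yaw has grown by about 0.03. The red tab is at (212,284), and the holder still stands upright. Moving above it.

Emit:
{"fn": "step_arm", "kwargs": {"steps": [[10, 6, 0, 0, 0, 0.015], [14, 10, 0, 0, 0, 0.015], [14, 8, 0, 0, 0, 0], [6, 4, 0, 0, 0, 0], [0, 0, 0, 0, 0, 0], [0, 0, 0, 0, 0, 0], [0, 0, 0, 0, 0, 0]]}}

```text
clock: 28.25
position: [0.5531, 0.2663, 0.3258]
ee_rot: [3.138, 0.14, -0.0]
force: [-0.0, 0.6, 0.0]
width: 0.329
gripper_force: 0.0
```

```bash
python3 look.py w15
```

```text
red [269, 187, 17, 10, 137] -> [0.5546 0.2664 0.148 ] from tcp mm [   2.    0. -178.]
green [251, 269, 55, 9, 254] -> [0.4574 0.2566 0.148 ] from tcp mm [ -96.  -10. -178.]
[0.553  0.2663 0.3259] [ 3.138  0.14  -0.   ] 0.3283884922566546 [ 0.7 -0.1 -0.7]
```

Emit:
{"fn": "step_arm", "kwargs": {"steps": [[1, 0, -20, 0, 0, 0], [0, 0, -30, 0, 0, 0], [0, 0, -30, 0, 0, 0], [0, 0, -30, 0, 0, 0], [0, 0, -25, 0, 0, 0], [0, 0, -20, 0, 0, 0], [0, 0, -15, 0, 0, 0], [0, 0, -15, 0, 0, 0], [0, 0, -11, 0, 0, 0], [0, 0, -10, 0, 0, 0], [0, 0, 0, 0, 0, 0], [0, 0, 0, 0, 0, 0]]}}

```text
clock: 29.3
position: [0.5544, 0.2669, 0.1198]
ee_rot: [3.138, 0.141, -0.0]
force: [0.2, -0.3, 0.3]
width: 0.329
gripper_force: 0.0
```

Emit:
{"fn": "step_arm", "kwargs": {"steps": [[0, 0, 0, 0, 0, 0], [0, 0, 0, 0, 0, 0], [0, 0, 0, 0, 0, 0], [0, 0, 0, 0, 0, 0], [0, 0, 0, 0, 0, 0], [0, 0, 0, 0, 0, 0]], "gripper": 0, "force": 25}}

```text
clock: 29.8
position: [0.5552, 0.2674, 0.1206]
ee_rot: [-3.138, -0.141, -0.002]
force: [0.0, 1.1, 6.6]
width: 0.217
gripper_force: 25.0
```

Emit:
{"fn": "step_arm", "kwargs": {"steps": [[0, 0, 10, 0, 0, 0], [0, 0, 15, 0, 0, 0], [0, 0, 20, 0, 0, 0], [0, 0, 25, 0, 0, 0], [0, 0, 25, 0, 0, 0], [0, 0, 25, 0, 0, 0], [0, 0, 25, 0, 0, 0], [0, 0, 25, 0, 0, 0], [0, 0, 20, 0, 0, 0], [0, 0, 10, 0, 0, 0], [0, 0, 0, 0, 0, 0]]}}

```text
clock: 30.72
position: [0.5551, 0.2676, 0.3223]
ee_rot: [-3.137, -0.141, -0.005]
force: [0.3, -0.3, -1.3]
width: 0.217
gripper_force: 25.0
```

Emit:
{"fn": "step_arm", "kwargs": {"steps": [[-4, -18, 0, 0, 0, -0.01], [-4, -26, 0, 0, 0, -0.01], [-4, -31, 0, 0, 0, -0.01], [-4, -31, 0, 0, 0, -0.01], [-5, -31, 0, 0, 0, -0.01], [-5, -31, 0, 0, 0, -0.01], [-5, -31, 0, 0, 0, -0.01], [-5, -31, 0, 0, 0, -0.01], [-5, -31, 0, 0, 0, -0.01], [-5, -31, 0, 0, 0, 0], [-5, -31, 0, 0, 0, 0], [-5, -31, 0, 0, 0, 0], [-5, -31, 0, 0, 0, 0], [-4, -31, 0, 0, 0, 0], [-4, -31, 0, 0, 0, 0], [-4, -26, 0, 0, 0, 0], [-3, -20, 0, 0, 0, 0], [-1, -12, 0, 0, 0, 0], [0, 0, 0, 0, 0, 0], [0, 0, 0, 0, 0, 0]]}}

```text
clock: 32.38
position: [0.4773, -0.2373, 0.3188]
ee_rot: [-3.14, 0.001, 0.002]
force: [0.0, 0.1, -1.3]
width: 0.217
gripper_force: 25.0
```

Emit:
{"fn": "step_arm", "kwargs": {"steps": [[0, -1, -15, 0, 0, 0], [0, 0, -20, 0, 0, 0], [0, 0, -25, 0, 0, 0], [0, 0, -25, 0, 0, 0], [0, 0, -25, 0, 0, 0], [0, 0, -25, 0, 0, 0], [0, 0, -20, 0, 0, 0], [0, 0, -12, 0, 0, 0], [0, 0, 0, 0, 0, 0], [0, 0, 0, 0, 0, 0], [0, 0, 0, 0, 0, 0]]}}

```text
clock: 33.3
position: [0.4784, -0.238, 0.1536]
ee_rot: [-3.142, -0.002, -0.002]
force: [0.7, -0.5, -0.2]
width: 0.212
gripper_force: 25.0
```

```bash
python3 - <<'E'
from hooks import *
W,c=shot('wrist','w16');s=observe();print(s['position'])
im=cv2.imread('pics/w16.png')
cv2.imwrite('pics/c16.png',cv2.resize(im[90:290,130:430],(600,400)))
E
```

```text
[ 0.47851661 -0.23843795  0.15386344]
```

View pics/c16.png

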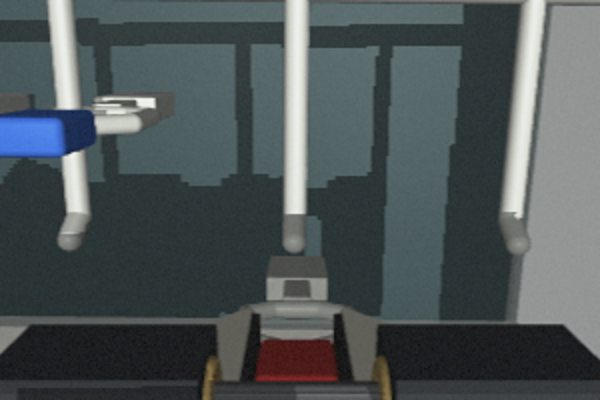

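Blue hangs on the left hook. The red spatula is tilted slightly, with its blade toward the robot, and its loop at (297,305) is aligned with the hook at column 294. Threading.

Emit:
{"fn": "step_arm", "kwargs": {"steps": [[0, 0.5, -1, 0, 0, 0], [6, 0, 0, 0, 0, 0], [8, 0, 0, 0, 0, 0], [8, 0, 0, 0, 0, 0], [8, 0, 0, 0, 0, 0], [8, 0, 0, 0, 0, 0], [8, 0, 0, 0, 0, 0], [8, 0, 0, 0, 0, 0], [8, 0, 0, 0, 0, 0], [0, 0, 0, 0, 0, 0], [0, 0, 0, 0, 0, 0]]}}

```text
clock: 34.27
position: [0.5398, -0.2383, 0.1515]
ee_rot: [-3.142, -0.0, 0.0]
force: [-0.3, 0.2, -0.8]
width: 0.217
gripper_force: 25.0
```

Emit:
{"fn": "step_arm", "kwargs": {"steps": [[0, 0, -4, 0, 0, 0], [0, 0, -4, 0, 0, 0], [0, 0, -4, 0, 0, 0], [0, 0, -4, 0, 0, 0], [0, 0, -1, 0, 0, 0], [0, 0, 0, 0, 0, 0], [0, 0, 0, 0, 0, 0]]}}

```text
clock: 34.85
position: [0.5394, -0.2385, 0.1347]
ee_rot: [3.142, -0.001, -0.0]
force: [0.9, 0.2, -1.1]
width: 0.216
gripper_force: 25.0
```

```bash
python3 - <<'E'
from hooks import *
W,c=shot('wrist','w17');s=observe();print(s['position'])
im=cv2.imread('pics/w17.png')
cv2.imwrite('pics/c17.png',cv2.resize(im[90:290,130:430],(600,400)))
E
```

```text
[ 0.53954312 -0.23849404  0.13481899]
```

View pics/c17.png

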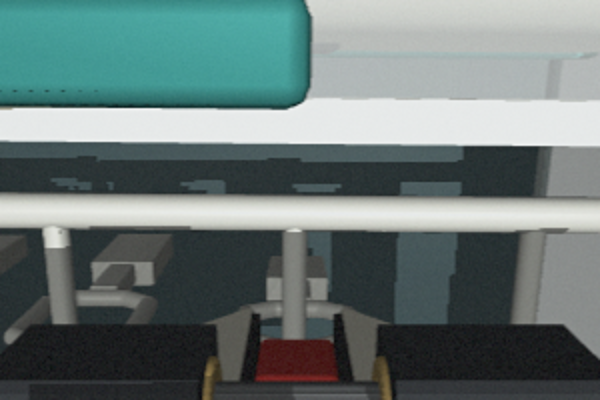

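The wire passes through the red loop at (295,300). Release and lift, then look.

Emit:
{"fn": "step_arm", "kwargs": {"steps": [[0, 0, -1, 0, 0, 0], [0, 0, 0, 0, 0, 0], [0, 0, 0, 0, 0, 0], [0, 0, 0, 0, 0, 0], [0, 0, 0, 0, 0, 0], [0, 0, 5, 0, 0, 0], [0, 0, 8, 0, 0, 0], [0, 0, 15, 0, 0, 0], [0, 0, 25, 0, 0, 0], [0, 0, 30, 0, 0, 0], [0, 0, 35, 0, 0, 0], [0, 0, 35, 0, 0, 0], [0, 0, 30, 0, 0, 0], [0, 0, 0, 0, 0, 0]], "gripper": 0.33}}

```text
clock: 36.07
position: [0.542, -0.2393, 0.3246]
ee_rot: [3.138, -0.001, 0.017]
force: [0.9, 0.4, 0.5]
width: 0.329
gripper_force: 0.0
```

Emit:
{"fn": "step_arm", "kwargs": {"steps": [[-20, 10, 0, 0, 0, 0], [-25, 20, 0, 0, 0, 0], [-15, 15, 0, 0, 0, 0], [0, 0, 0, 0, 0, 0], [0, 0, 0, 0, 0, 0], [0, 0, 0, 0, 0, 0], [0, 0, 0, 0, 0, 0], [0, 0, 0, 0, 0, 0]], "gripper": 0}}

```text
clock: 36.73
position: [0.48, -0.1941, 0.3166]
ee_rot: [3.141, -0.001, -0.0]
force: [-0.2, 0.2, 0.5]
width: 0.006
gripper_force: 0.0
```

```bash
python3 look.py w18; python3 - <<'E'
from hooks import *
S,c=shot('scene');im=cv2.imread('pics/w18.png')
o=np.zeros((420,800,3),np.uint8);o[:,:560]=im;o[:,560:]=cv2.resize(S[190:330,200:280],(240,420))[:,:,::-1];cv2.imwrite('pics/c18.png',o)
E
```

```text
red [311, 137, 22, 10, 207] -> [ 0.5356 -0.2396  0.148 ] from tcp mm [  56.  -46. -169.]
blue [246, 137, 20, 11, 213] -> [ 0.5347 -0.1722  0.148 ] from tcp mm [  55.   22. -169.]
green [179, 137, 26, 11, 254] -> [ 0.5348 -0.1068  0.148 ] from tcp mm [  55.   87. -169.]
green [0, 231, 68, 6, 383] -> [0.4388 0.0751 0.148 ] from tcp mm [ -41.  269. -169.]
[ 0.4799 -0.194   0.3165] [ 3.142e+00 -1.000e-03 -0.000e+00] 0.0037721963537293603 [-1.   0.2  0.3]
```

View pics/c18.png

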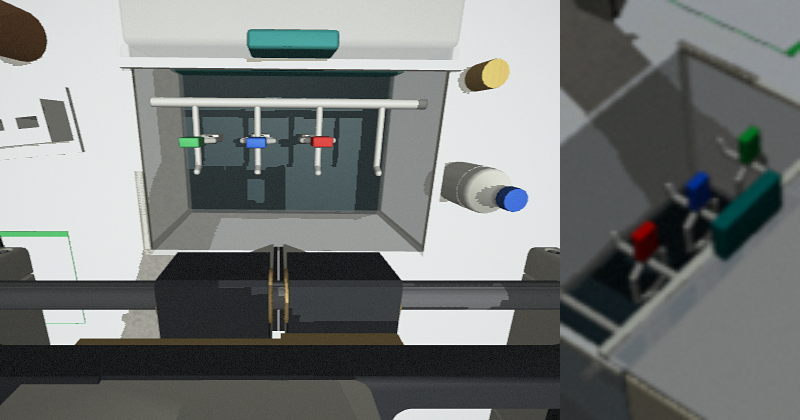

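All three hang upright on separate hooks, with tabs at (190,142), (256,142) and (322,142). Now I'll go behind the grip and slide the cover shut.

Emit:
{"fn": "step_arm", "kwargs": {"steps": [[15, -4, 0, 0, 0, 0], [25, -7, 0, 0, 0, 0], [30, 0, 0, 0, 0, 0], [30, 0, 0, 0, 0, 0], [30, 0, 0, 0, 0, 0], [30, 0, 0, 0, 0, 0], [20, 0, 0, 0, 0, 0], [10, 0, 0, 0, 0, 0], [0, 0, 0, 0, 0, 0], [0, 0, -25, 0, 0, 0], [0, 0, -30, 0, 0, 0], [0, 0, -30, 0, 0, 0], [0, 0, -20, 0, 0, 0], [0, 0, -15, 0, 0, 0], [0, 0, 0, 0, 0, 0], [0, 0, 0, 0, 0, 0]]}}

```text
clock: 38.17
position: [0.6687, -0.2047, 0.1964]
ee_rot: [-3.141, 0.001, 0.002]
force: [-0.1, -0.9, 0.6]
width: 0.002
gripper_force: 0.0
```

Emit:
{"fn": "step_arm", "kwargs": {"steps": [[-10, 0, 0, 0, 0, 0], [-10, 0, 0, 0, 0, 0], [-10, 0, 0, 0, 0, 0], [-10, 0, 0, 0, 0, 0], [-10, 0, 0, 0, 0, 0], [-12, 0, 0, 0, 0, 0], [-12, 0, 0, 0, 0, 0], [-12, 0, 0, 0, 0, 0], [-12, 0, 0, 0, 0, 0], [-12, 0, 0, 0, 0, 0], [-12, 0, 0, 0, 0, 0], [-12, 0, 0, 0, 0, 0], [-12, 0, 0, 0, 0, 0], [-12, 0, 0, 0, 0, 0], [-10, 0, 0, 0, 0, 0], [-8, 0, 0, 0, 0, 0], [-5, 0, 0, 0, 0, 0], [0, 0, 0, 0, 0, 0]]}}

```text
clock: 39.67
position: [0.4879, -0.205, 0.1975]
ee_rot: [3.141, -0.002, 0.001]
force: [-0.4, -0.6, -0.7]
width: 0.005
gripper_force: 0.0
```

Emit:
{"fn": "step_arm", "kwargs": {"steps": [[-6, 0, 0, 0, 0, 0], [-6, 0, 0, 0, 0, 0], [-5, 0, 0, 0, 0, 0], [-4, 0, 0, 0, 0, 0], [-3, 0, 0, 0, 0, 0], [-3, 0, 0, 0, 0, 0], [0, 0, 0, 0, 0, 0], [0, 0, 0, 0, 0, 0]]}}

```text
clock: 40.33
position: [0.4607, -0.2043, 0.1964]
ee_rot: [-3.141, 0.001, 0.002]
force: [0.0, -0.5, 0.5]
width: 0.002
gripper_force: 0.0
```

Emit:
{"fn": "step_arm", "kwargs": {"steps": [[-2, 0, 0, 0, 0, 0], [-2, 0, 0, 0, 0, 0], [-2, 0, 0, 0, 0, 0], [0, 0, 0, 0, 0, 0], [0, 0, 0, 0, 0, 0]]}}

```text
clock: 40.75
position: [0.4551, -0.2043, 0.1966]
ee_rot: [-3.141, 0.0, 0.001]
force: [0.1, 0.1, -1.4]
width: 0.01
gripper_force: 0.1
```

Emit:
{"fn": "step_arm", "kwargs": {"steps": [[-2, 0, 0, 0, 0, 0], [-2, 0, 0, 0, 0, 0], [-2, 0, 0, 0, 0, 0], [0, 0, 0, 0, 0, 0], [0, 0, 0, 0, 0, 0]]}}

```text
clock: 41.17
position: [0.453, -0.2043, 0.1974]
ee_rot: [3.141, 0.001, 0.011]
force: [14.6, -0.3, -8.0]
width: 0.008
gripper_force: 7.0
```

Emit:
{"fn": "step_arm", "kwargs": {"steps": [[-2, 0, 0, 0, 0, 0], [-1, 0, 0, 0, 0, 0], [0, 0, 0, 0, 0, 0], [0, 0, 0, 0, 0, 0]]}}

```text
clock: 41.5
position: [0.453, -0.2043, 0.1978]
ee_rot: [3.14, 0.002, 0.019]
force: [24.8, -2.0, -16.2]
width: 0.006
gripper_force: 12.1
```

The cover is at the shut stop. I'll back off, rise and check.

Emit:
{"fn": "step_arm", "kwargs": {"steps": [[10, 0, 0, 0, 0, 0], [15, 0, 0, 0, 0, 0], [10, 0, 10, 0, 0, 0], [0, 0, 25, 0, 0, 0], [0, 0, 30, 0, 0, 0], [0, 0, 30, 0, 0, 0], [-20, 0, 30, 0, 0, 0], [-25, 0, 0, 0, 0, 0], [-25, 0, 0, 0, 0, 0], [-10, 0, 0, 0, 0, 0], [0, 0, 0, 0, 0, 0], [0, 0, 0, 0, 0, 0], [0, 0, 0, 0, 0, 0]]}}

```text
clock: 42.58
position: [0.4022, -0.2043, 0.3216]
ee_rot: [-3.141, -0.0, 0.0]
force: [-0.0, 0.4, 0.1]
width: 0.003
gripper_force: 0.0
```

```bash
python3 look.py w19; python3 - <<'E'
from hooks import *
S,c=shot('scene');D,_=shot('side');im=cv2.imread('pics/w19.png')
o=np.zeros((600,800,3),np.uint8);o[:300,:400]=cv2.resize(im,(400,300));o[:300,400:]=cv2.resize(S[140:350,150:430],(400,300))[:,:,::-1]
o[300:,:400]=cv2.resize(D[130:340,130:410],(400,300))[:,:,::-1];cv2.imwrite('pics/c19.png',o)
E
```

```text
green [0, 183, 55, 6, 273] -> [0.4136 0.0644 0.148 ] from tcp mm [  11.  269. -173.]
[ 0.4023 -0.2043  0.3215] [-3.141e+00 -0.000e+00  1.000e-03] 0.0029636675046691738 [ 0.7 -0.2 -0.3]
```

View pics/c19.png

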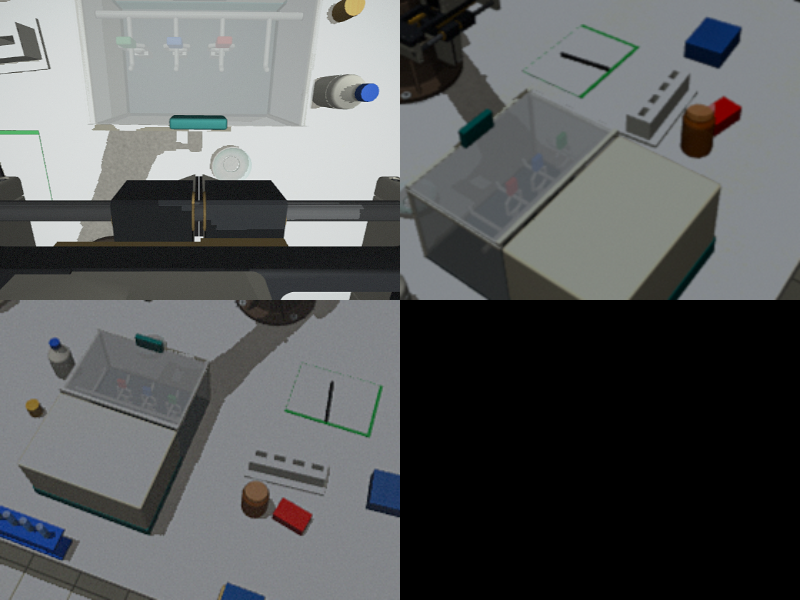

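The cover is shut, with its grip at the front edge. The three spatulas hang inside, the holder stands upright and empty, and the bystanders haven't moved.

```bash
python3 -c "
from cell import job; print(job.sign_off())"
```

```text
the job is handed in; nothing more can be done
None
```

I hung the three spatulas that were there (green, blue, red) on separate hooks and slid the cover shut; the holder was knocked a few cm aside mid-run but stands upright, the bystanders look unmoved in the last pictures, and the job is handed in, though no verdict came back.

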